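# Push a medicine carton home down its lane

## Robot

A 6-joint arm with a two-finger parallel gripper is mounted at the origin on the work surface. World frame = base frame: x ahead of the robot, y to its left, z up, the work surface at z = 0. Lengths are in m, angles in rad, forces in N, time in s.
With the tool pointing down it reaches from about 0.425 to 0.95 m from the base axis. Payload 3.5 kg.
Tool frame: the origin (TCP) lies on the centre line of the jaws, within the pads' length; the fingertips stand 11 mm ahead of it and the grasp point (between the pads) lies 8 mm behind it; y points along the fingers, x is the direction in which the jaws open and shut, and the axes are right-handed (so a half turn about y gives the same grasp; the last joint's range is limited). The gripper opens to 85 mm and grips with 20 to 120 N. Pads are 22 mm wide; open, the fingers measure 114 mm over their backs; the gripper's body (76 mm by 85 mm) begins 54 mm behind the grasp point. The pads swing forward as they close: fully open they stand 13 mm farther back than shut.
Start: joints at [1.072, 0.286, 1.577, -0, 1.279, -0.15], TCP at [0.231, 0.634, 0.242] pointing down, gripper open.
Joint ranges: [-2.77, 2.77], [-0.9, 2.22], [0.21, 2.48], [-1.53, 4.67], [0.24, 2.81], [-2.84, 2.84]. Speed limits (rad/s): [2.79, 2.79, 3.14, 3.14, 3.14, 3.14].

## Interface

Orientations are given as a unit quaternion [x, y, z, w].
In Python, from plant import get_state, read_camera, sign_off gives the robot as it stands.
- The arm moves only by the shell command python3 -m inch 'ROWS' [FORCE]. ROWS is JSON, a list of rows, each an object of numbers: "ax", "ay", "az": the turn, a rotation vector about the tool's x, y, z in rad; "x", "y", "z": the shift along the tool's x, y, z in mm; "hand": the closure, from -1 (fully open) to 1 (shut). In form: [{"ax": .., "ay": .., "az": .., "x": .., "y": .., "z": .., "hand": ..}, ...]. A call has 1 to 5 rows; each row shifts and turns the commanded pose from where the row before left it, along the tool's axes as they then stand; what a row does not reach is not made up. A row lasts 1/12 s, in which the tool goes at most 41.7 mm and 7.16 degrees, less where a joint would pass 70% of its speed; a pose out of reach is approached as far as the arm can. A call with a gripper value outside its range is refused whole. The fingers move at their own pace and stop on an object; FORCE is the grip in N (left out, the last holds). Time passes only in rows, so rows that do not move let the fingers close. It gives the time, the measured TCP pose, the force and the opening at its end, in the units of the state.
- get_state(): the state, without advancing time (a new reading comes with each control period).
- read_camera(name): name is "side" or "top"; returns a dict with "img" (420x560x3 uint8, red, green, blue), "fov_y" (degrees; the focal length in pixels is half the picture's height over the tangent of half this angle, whatever the lens; pixels are square), "cx", "cy" (the principal point, pixels), "T" (4x4, takes a point from camera to world coordinates). Camera axes: x right, y down, z forward; pixel columns grow to the right and rows downward; lengths in m; the calibration is good to about 2 mm. A picture is of the moment at which its call begins. There is no depth.
- sign_off(): hands the job in, once; it reports no verdict.
The state is a dict: "time": time; "qpos": joint angles; "dq": joint speeds; "joint_efforts": joint torques, N m; "eef_pos": TCP position; "tcp_rot": TCP orientation; "contact_force": force on the tool from outside, world axes, zero at the start; "wrist_torque": the same for the moment, N m; "opening": opening from 0.0 (shut) to 1.0 (fully open).
Only numpy, scipy, OpenCV 4.12 (cv2) and the standard library are available. Lean on these libraries where they do the work, as an engineer would, in place of code of your own. Each camera call takes 0.05 s, during which the arm holds its last target. There are 200 camera calls.

## Task

With the fingertips, push the medicine carton that stands on the open end of the loading board down the middle of the empty lane until it sits squarely against the end stop, then move clear of it. Neither the carton nor the gripper may touch the lane's guide rails; push lightly, do not pinch, lift or tip the carton, and leave the cartons, bottles and other things round about where they are.

Things in the scene. Friction and masses are not known exactly. Their poses are not given: they have to be found in the camera images.
- carton: The carton to be pushed: plain white box with a grey band, 95 long (its x axis) x 60 wide (y) x 70 high (z), about 0.25 kg (varies by a third), standing on the loading board in front of the lane mouths, somewhat askew. Origin: centre of its underside. Its two 60 mm end faces look along +x and -x; at the start its +x end looks roughly down the lanes.
- rack: The loading board, a fixed pale grey-green slab 490 (x) x 240 (y) x 10 thick, turned roughly so that its x axis runs to the robot's left. Origin: centre of its underside; its top is 10 above the table. The first 215 of it (x from -245 to -30) is an open flat apron; from x = -30 onward two lanes lie side by side, centred at y = +50 and y = -50. Which of the two is empty varies.
- lane: The empty lane. Origin: on the board's top at the centre of the lane mouth; x points down the lane (parallel to the board's x), y across it, z up. Two straight steel rails, 78 apart inside, 6 thick, 20 high, 225 long, run from x = 0 to x = 225, where a fixed steel end stop 90 wide and 45 high closes it. The lane floor is the board itself, no step. A carton fully home has its origin at x = 177.5.
- stop (a point): Centre line of the end stop's face, where the carton's leading end comes to rest: x = 225, y = 0, 10 above the board's top in the lane's frame.
- lane_left: Guide rail of the empty lane on its +y side, 225 x 6 x 20 high; must not be touched. Origin: underside, at the mouth end, mid thickness (lane x = 0, y = +42).
- lane_right: Guide rail of the empty lane on its -y side, 225 x 6 x 20 high; must not be touched. Origin: underside, at the mouth end, mid thickness (lane x = 0, y = -42).
- stock_a: Carton of the same kind, already home in the other (full) lane, whose rails and stop are like the empty lane's. Leave alone. Origin: centre of its underside.
- stock_b: Second carton of the same kind, next to it in the full lane, nearer the mouth. Leave alone. Origin: centre of its underside.
- vial: Amber glass vial, 28 across, 48 high, standing in the mouth of the full lane. Leave alone. Origin: centre of its underside.
- syrup: Amber bottle, 52 across, 100 high, on the table to the robot's right of the board. Leave alone. Origin: centre of its underside.
- jar: White jar, 60 across, 65 high, on the table to the robot's left of the board. Leave alone. Origin: centre of its underside.
- leaflets: Flat white box, 100 x 60 x 22 high, on the table to the robot's right of the board. Leave alone. Origin: centre of its underside.
- beaker: Grey cup, 60 across, 70 high, on the table to the robot's left of the board. Leave alone. Origin: centre of its underside.
Not all that is in view belongs to the job. What is shaped like the carton but blue or green is not meant.

How it is judged:
By the outcome, as a careful person would: the job done as asked, in the order asked, and still so for the second after the job is handed in, with the robot touching nothing.
It also fails if it takes over 72 s, if anything falls off the work surface, if the arm or the gripper's body presses on something with over 40 N, if the wrist force passes 120 N, or if a joint passes its speed limit or range.

## Working session

There is one attempt and no reset: what is moved stays moved. The work goes in short steps, Python scripts to look and compute and a shell command to move; the robot and the scene stay as the last step left them, time stands still between calls to the robot, and variables do not carry over. Pictures are saved under pics/ and viewed, about 8 in all and at most 12, crops included, and the job is handed in when it is done.

```bash
ls; mkdir -p pics; python3 - <<'E'
from plant import *
import cv2,numpy as np
s=get_state();print(s)
for n in("side","top"):
    c=read_camera(n);np.savez(f"{n}0.npz",**c);cv2.imwrite(f"pics/{n}0.png",c["img"][:,:,::-1]);print(n,c["fov_y"],c["cx"],c["cy"],c["T"].round(4).tolist() if hasattr(c["T"],'round') else c["T"])
E
```

```text
pics
{'time': 0.0, 'qpos': array([ 1.07202333e+00,  2.87151681e-01,  1.57818143e+00, -1.08680620e-05,
        1.27858874e+00, -1.50018097e-01]), 'dq': array([ 3.43128431e-04, -5.10595638e-04,  4.39742399e-05,  5.28442032e-04,
       -1.10681274e-03, -3.95689142e-04]), 'joint_efforts': array([-7.86893779e-04, -4.05970538e+01, -2.92633402e+01, -1.00158975e-04,
        5.59372726e-03, -4.83752046e-06]), 'eef_pos': array([0.23034714, 0.63380899, 0.24095407]), 'tcp_rot': array([ 0.57953349,  0.40493458, -0.40640636, -0.57879425]), 'contact_force': array([-0.01296098,  0.28261547, -0.21097989]), 'wrist_torque': array([-0.02483449, -0.02192165,  0.01493102]), 'opening': 0.9951275457798142}
side 57.79772590973556 273.1195151002018 209.04897498057923 [[0.7606, -0.5056, 0.4072, 0.2246], [-0.6491, -0.5835, 0.488, -0.4949], [-0.0091, -0.6355, -0.772, 0.7717], [0.0, 0.0, 0.0, 1.0]]
top 43.35363473814749 281.4215966701561 213.4791182004651 [[0.0148, -0.9895, 0.1435, 0.3606], [-0.9998, -0.0127, 0.016, -0.0346], [-0.014, -0.1437, -0.9895, 1.7562], [0.0, 0.0, 0.0, 1.0]]
```

View pics/top0.png

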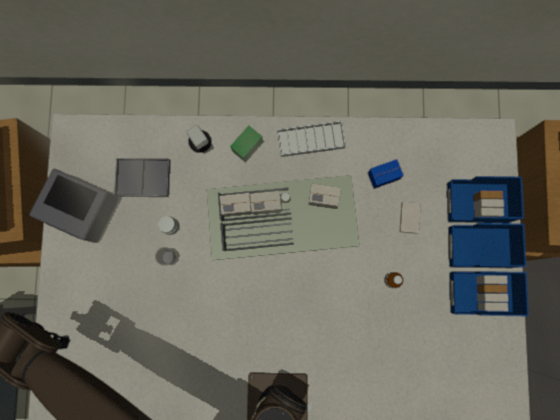

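View pics/side0.png

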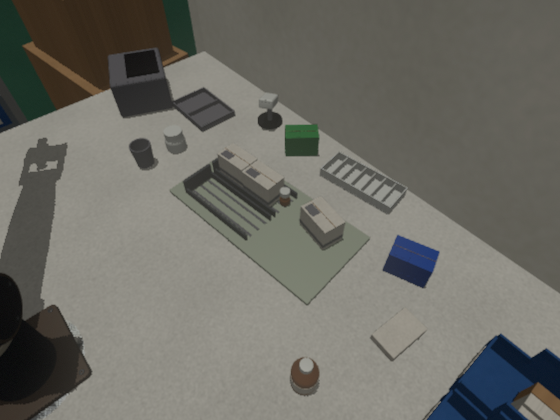

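Top view: the board spans about (207–357, 178–258). The full lane is the upper one, with stock at (235,203) and (265,201) and the vial at (286,198). The empty lane is the lower one, about (222–292, 213–250). White candidates are the carton at (325,195), the two stock cartons, and the leaflets at (410,217). Blue (386,173) and green (246,142) are decoys. The carton at (325,195) fits because it stands on the apron; I'll confirm it in an enlarged crop.

```bash
python3 - <<'E'
import cv2,numpy as np
i=cv2.imread("pics/top0.png")[170:265,200:365];j=cv2.resize(i,None,fx=4.8,fy=4.8,interpolation=cv2.INTER_CUBIC);cv2.imwrite("pics/c1.png",cv2.convertScaleAbs(j,alpha=1.4))
i=cv2.imread("pics/side0.png")[140:305,165:375];j=cv2.resize(i,None,fx=3.6,fy=3.6,interpolation=cv2.INTER_CUBIC);cv2.imwrite("pics/c2.png",cv2.convertScaleAbs(j,alpha=1.4))
E
```

```text
(no output)
```

View pics/c1.png

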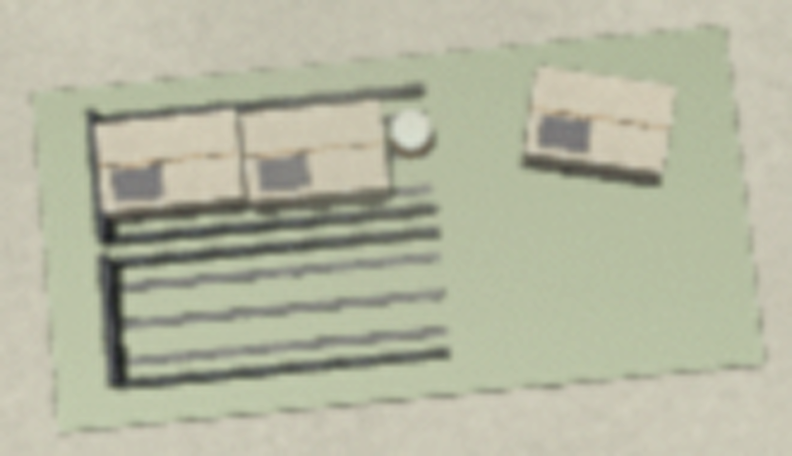

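View pics/c2.png

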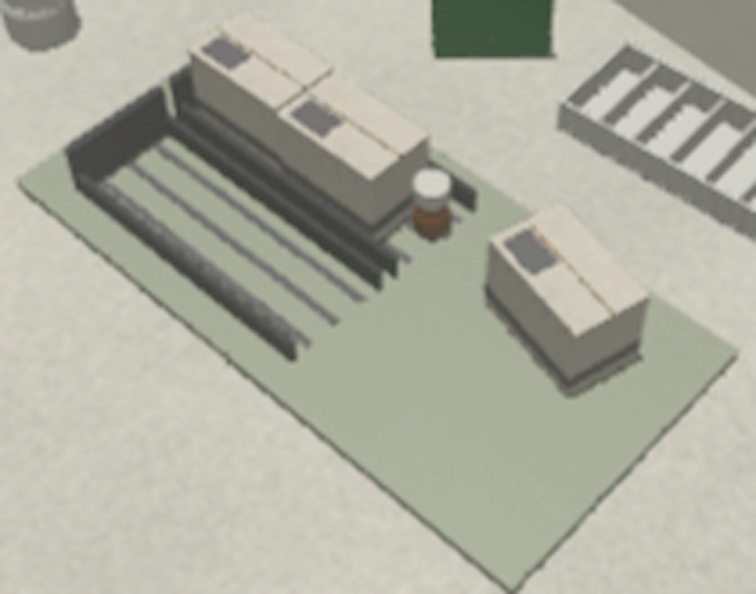

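```bash
cat > h.py <<'E'
import cv2,numpy as np
def K(c):
    f=210/np.tan(np.radians(float(c["fov_y"]))/2);return np.array([[f,0,float(c["cx"])],[0,f,float(c["cy"])],[0,0,1]])
def ray2plane(c,uv,z):
    uv=np.atleast_2d(uv).astype(float);T=np.array(c["T"]);d=np.c_[uv,np.ones(len(uv))]@np.linalg.inv(K(c)).T@T[:3,:3].T
    o=T[:3,3];return (o+d*((z-o[2])/d[:,2])[:,None])[:,:2]
def project(c,p):
    T=np.linalg.inv(np.array(c["T"]));p=np.atleast_2d(p)@T[:3,:3].T+T[:3,3];q=p@K(c).T;return q[:,:2]/q[:,2:]
def hull_rect(c,mask,z):
    m=max(cv2.findContours(mask,cv2.RETR_EXTERNAL,cv2.CHAIN_APPROX_NONE)[0],key=cv2.contourArea)
    P=ray2plane(c,m[:,0],z);r=cv2.minAreaRect((P*1000).astype(np.float32))
    (x,y),(w,h),a=r
    if w<h:w,h,a=h,w,a+90
    a=a%180 # long axis direction, deg
    return np.array([x,y,w,h,a]),m
E
python3 - <<'E'
from h import *
np.set_printoptions(suppress=True,precision=1)
for n in("top","side"):
    c=np.load(n+"0.npz");img=c["img"];h=cv2.cvtColor(img,cv2.COLOR_RGB2HSV)
    r={"top":(205,170,360,265),"side":(160,140,375,305)}[n]
    roi=np.zeros(img.shape[:2],np.uint8);roi[r[1]:r[3],r[0]:r[2]]=255
    for p in ([(340,240),(215,240),(325,190),(380,240)] if n=="top" else [(320,260),(200,190),(318,218),(330,230),(200,280)]): print(n,p,h[p[1],p[0]],img[p[1],p[0]])
    g=cv2.inRange(h,(32,20,60),(75,255,255))&roi
    R,m=hull_rect(c,cv2.morphologyEx(g,cv2.MORPH_CLOSE,np.ones((3,3))),.01);print("board",R)
    b={"top":(306,180,345,212),"side":(295,190,350,250)}[n]
    sub=np.zeros_like(roi);sub[b[1]:b[3],b[0]:b[2]]=255
    mx=img.max(2); w=((img[...,0].astype(int)-img[...,1]>=3)&(mx>(150 if n=="side" else 120))).astype(np.uint8)*255&sub
    w=cv2.morphologyEx(w,cv2.MORPH_CLOSE,np.ones((7,7)))
    R,m=hull_rect(c,w,.08);print("carton",R)
    o=img.copy();cv2.drawContours(o,[m],-1,(255,0,0),1)
    cv2.imwrite(f"pics/m_{n}.png",cv2.resize(o[r[1]:r[3],r[0]:r[2]],None,fx=3,fy=3,interpolation=0)[:,:,::-1])
E
```

```text
top (340, 240) [ 40  39 138] [131 138 117]
top (215, 240) [ 39  36 141] [135 141 121]
top (325, 190) [ 23  34 148] [148 143 128]
top (380, 240) [ 26  27 144] [144 142 129]
board [602.9  -8.  491.5 242.8  96.3]
carton [ 667.8 -145.4   93.6   57.4   82.4]
side (320, 260) [ 38  31 125] [121 125 110]
side (200, 190) [ 38  31 123] [119 123 108]
side (318, 218) [ 22  26 148] [148 144 133]
side (330, 230) [ 23  28 117] [117 114 104]
side (200, 280) [ 25  19 144] [144 142 133]
board [601.1  -5.9 491.4 242.8  96.1]
carton [ 683.7 -154.8   36.    15.5   49.9]
```

Masks: board at about (602,-7) mm, 96.2°, agreeing in both views. The carton from top is at (668,-145), 82.4°, with a plausible size. The side-view carton mask failed on its threshold. I'll fix that and cross-check the lane against the rail ends and the tool axes.

```bash
cat >> h.py <<'E'
from scipy.spatial.transform import Rotation as Ro
B=np.array([602.,-7.]);A=96.2
u=np.array([np.cos(np.radians(A)),np.sin(np.radians(A))]);v=np.array([-u[1],u[0]])
M=B-30*u+50*v   # lane mouth, mm
def lane(p): d=np.atleast_2d(p)-M;return np.c_[d@u,d@v]
def tool():
    from plant import get_state
    s=get_state();R=Ro.from_quat(s["tcp_rot"]).as_matrix()
    print("t",round(s["time"],2),"tcp mm",(s["eef_pos"]*1000).round(1),"lane",lane(s["eef_pos"][:2]*1000).round(1),"F",s["contact_force"].round(1),"open",round(s["opening"],2))
    for i,n in enumerate("xyz"):
        a=R[:,i];print(" tool",n,"in lane axes",np.r_[a[:2]@u,a[:2]@v,a[2]].round(3))
    return s,R
def carton(c,guess,r=75,thr=None,n="top"):
    """top face of the white carton near a guess (mm, world)"""
    img=c["img"];p=project(c,[[guess[0]/1000,guess[1]/1000,.08]])[0];m=np.zeros(img.shape[:2],np.uint8)
    f=K(c)[0,0];rad=int(r/1000*f/np.linalg.norm(np.array(c["T"])[:3,3]-[guess[0]/1000,guess[1]/1000,.08]))
    cv2.circle(m,tuple(int(round(t)) for t in p),rad,255,-1)
    thr=thr or (132 if n=="side" else 120)
    w=((img[...,0].astype(int)-img[...,1]>=2)&(img.max(2)>thr)).astype(np.uint8)*255&m
    w=cv2.morphologyEx(w,cv2.MORPH_CLOSE,np.ones((9,9)));w=cv2.morphologyEx(w,cv2.MORPH_OPEN,np.ones((5,5)))
    cn=max(cv2.findContours(w,cv2.RETR_EXTERNAL,cv2.CHAIN_APPROX_NONE)[0],key=cv2.contourArea)
    P=ray2plane(c,cn[:,0],.08)*1000;(x,y),(a,b),t=cv2.minAreaRect(P.astype(np.float32))
    if a<b:a,b,t=b,a,t+90
    return np.array([x,y]),(a,b),(t-A+90)%180-90
E
python3 - <<'E'
from h import *
np.set_printoptions(suppress=True,precision=1)
tool()
c=np.load("top0.npz");s=np.load("side0.npz")
for n,k in(("top",c),("side",s)):
    x,w,t=carton(k,(668,-145),n=n);print(n,x,lane(x),w,t)
print("rails top",lane(ray2plane(c,[(291.25,218.3),(293.1,243.3),(224.0,223.8),(225,249.6)],.03)*1000))
sp=[(165+q[0]/3.6,140+q[1]/3.6) for q in[(380,280),(296,350),(180,128),(80,180)]]
print("rails side",lane(ray2plane(s,sp,.03)*1000))
E
```

```text
t 0.1 tcp mm [230.4 633.9 241. ] lane [[707.3 250.3]] F [-0.6  0.4  0.6] open 1.0
 tool x in lane axes [ 0.9 -0.4 -0. ]
 tool y in lane axes [-0.  0. -1.]
 tool z in lane axes [0.4 0.9 0. ]
top [ 689.  -145.3] [[-116.9 -121.6]] (105.01356506347656, 93.29202270507812) 83.75401763916017
side [ 696.8 -130.4] [[-102.9 -130.9]] (138.19866943359375, 115.46648406982422) -25.277270507812503
rails top [[ -1.5 -39.9]
 [  0.4  42.9]
 [220.9 -42.8]
 [224.3  42.4]]
rails side [[ -5.  -36.9]
 [ -4.9  43.6]
 [206.9 -39.8]
 [220.5  45.4]]
```

```bash
sed -i 's/img\[...,1\]>=2/img[...,1]>=3/' h.py; python3 - <<'E'
from h import *
np.set_printoptions(suppress=True,precision=2)
c=np.load("top0.npz");s=np.load("side0.npz")
for n,k in(("top",c),("side",s)):
    x,w,t=carton(k,(668,-145),r=62,n=n);print(n,x,lane(x),w,t)
s,R=tool()
tgt=np.r_[M-116*u-180*v,241]
Rt=np.c_[np.r_[u,0],[0,0,-1],np.r_[v,0]]
print("shift in target-tool axes",Rt.T@(tgt-s["eef_pos"]*1000),"rotvec now->target, tool",(Ro.from_matrix(R.T@Rt)).as_rotvec())
E
```

```text
top [ 668.86 -146.46] [[-115.87 -101.4 ]] (91.78504943847656, 59.75941848754883) -13.738894653320315
side [ 688.07 -135.49] [[-107.03 -121.69]] (113.4247817993164, 97.22647857666016) -16.542842102050784
t 0.1 tcp mm [230.4 633.9 241. ] lane [[707.3 250.3]] F [-0.6  0.4  0.6] open 1.0
 tool x in lane axes [ 0.9  -0.44 -0.  ]
 tool y in lane axes [-0.  0. -1.]
 tool z in lane axes [0.44 0.9  0.  ]
shift in target-tool axes [-823.26    0.04 -430.26] rotvec now->target, tool [-0.   -0.46 -0.  ]
```

```bash
python3 -m inch '[{"ay":-0.115,"hand":-0.3},{"ay":-0.115},{"ay":-0.115},{"ay":-0.115},{"x":-33,"z":-17}]' 20 
python3 -c "from h import *; tool()"
```

```text
t 0.1 tcp mm [230.4 633.9 241. ] lane [[707.3 250.3]] F [-0.6  0.4  0.6] open 1.0
 tool x in lane axes [ 0.897 -0.441 -0.002]
 tool y in lane axes [-0.002  0.001 -1.   ]
 tool z in lane axes [0.441 0.897 0.   ]validation failed for argument at $[0]...
```

```bash
python3 -m inch '[{"ax":0,"ay":-0.115,"az":0,"x":0,"y":0,"z":0,"hand":-0.3},{"ax":0,"ay":-0.115,"az":0,"x":0,"y":0,"z":0,"hand":-0.3},{"ax":0,"ay":-0.115,"az":0,"x":0,"y":0,"z":0,"hand":-0.3},{"ax":0,"ay":-0.115,"az":0,"x":0,"y":0,"z":0,"hand":-0.3},{"ax":0,"ay":0,"az":0,"x":-33,"y":0,"z":-17,"hand":-0.3}]' 20 
python3 -c "from h import *; tool()"
```

```text
time: 0.52
eef_pos: [0.2485, 0.6059, 0.2413]
tcp_rot: [-0.468, -0.529, 0.529, 0.47]
contact_force: [0.0, -0.4, 0.8]
opening: 0.648
t 0.52 tcp mm [248.5 605.9 241.3] lane [[677.5 235.3]] F [ 0.  -0.4  0.8] open 0.65
 tool x in lane axes [1.    0.012 0.002]
 tool y in lane axes [ 0.002  0.002 -1.   ]
 tool z in lane axes [-0.012  1.     0.002]
```

```bash

python3 -m inch '[{"ax":0,"ay":0,"az":0,"x":-33,"y":0,"z":-17,"hand":-0.3},{"ax":0,"ay":0,"az":0,"x":-33,"y":0,"z":-17,"hand":-0.3},{"ax":0,"ay":0,"az":0,"x":-33,"y":0,"z":-17,"hand":-0.3},{"ax":0,"ay":0,"az":0,"x":-33,"y":0,"z":-17,"hand":-0.3},{"ax":0,"ay":0,"az":0,"x":-33,"y":0,"z":-17,"hand":-0.3}]'
python3 -m inch '[{"ax":0,"ay":0,"az":0,"x":-33,"y":0,"z":-17,"hand":-0.3},{"ax":0,"ay":0,"az":0,"x":-33,"y":0,"z":-17,"hand":-0.3},{"ax":0,"ay":0,"az":0,"x":-33,"y":0,"z":-17,"hand":-0.3},{"ax":0,"ay":0,"az":0,"x":-33,"y":0,"z":-17,"hand":-0.3},{"ax":0,"ay":0,"az":0,"x":-33,"y":0,"z":-17,"hand":-0.3}]'
python3 -m inch '[{"ax":0,"ay":0,"az":0,"x":-33,"y":0,"z":-17,"hand":-0.3},{"ax":0,"ay":0,"az":0,"x":-33,"y":0,"z":-17,"hand":-0.3},{"ax":0,"ay":0,"az":0,"x":-33,"y":0,"z":-17,"hand":-0.3},{"ax":0,"ay":0,"az":0,"x":-33,"y":0,"z":-17,"hand":-0.3},{"ax":0,"ay":0,"az":0,"x":-33,"y":0,"z":-17,"hand":-0.3}]'
python3 -m inch '[{"ax":0,"ay":0,"az":0,"x":-33,"y":0,"z":-17,"hand":-0.3},{"ax":0,"ay":0,"az":0,"x":-33,"y":0,"z":-17,"hand":-0.3},{"ax":0,"ay":0,"az":0,"x":-33,"y":0,"z":-17,"hand":-0.3},{"ax":0,"ay":0,"az":0,"x":-33,"y":0,"z":-17,"hand":-0.3},{"ax":0,"ay":0,"az":0,"x":-33,"y":0,"z":-17,"hand":-0.3}]' | head -2
python3 -c "from h import *; s,_=tool();print(s['qpos'])"
```

```text
time: 0.93
eef_pos: [0.3543, 0.4472, 0.2417]
tcp_rot: [-0.471, -0.527, 0.527, 0.471]
contact_force: [0.3, 0.7, 0.1]
opening: 0.65
time: 1.35
eef_pos: [0.4571, 0.2926, 0.2419]
tcp_rot: [-0.471, -0.527, 0.527, 0.472]
contact_force: [-0.5, -0.1, 0.2]
opening: 0.644
time: 1.77
eef_pos: [0.56, 0.1381, 0.2418]
tcp_rot: [-0.471, -0.527, 0.527, 0.472]
contact_force: [1.2, 1.1, -0.1]
opening: 0.651
time: 2.18
eef_pos: [0.6628, -0.0164, 0.2416]
t 2.18 tcp mm [662.8 -16.4 241.6] lane [[  14.1 -109.4]] F [ 0.4  0.3 -0.5] open 0.65
 tool x in lane axes [1.    0.003 0.   ]
 tool y in lane axes [ 0.     0.001 -1.   ]
 tool z in lane axes [-0.003  1.     0.001]
[-1.77581386e-01  2.61457518e-01  1.60840146e+00  1.06314941e-04
  1.27295733e+00 -1.85935529e+00]
```

```bash

python3 -m inch '[{"ax":0,"ay":0,"az":0,"x":-33,"y":0,"z":-17,"hand":-0.3},{"ax":0,"ay":0,"az":0,"x":-33,"y":0,"z":-17,"hand":-0.3},{"ax":0,"ay":0,"az":0,"x":-33,"y":0,"z":-17,"hand":-0.3},{"ax":0,"ay":0,"az":0,"x":-25,"y":0,"z":-17,"hand":-0.3},{"ax":0,"ay":0,"az":0,"x":0,"y":20,"z":0,"hand":-0.3}]' | head -2
python3 -m inch '[{"ax":0,"ay":0,"az":0,"x":0,"y":35,"z":0,"hand":-0.3},{"ax":0,"ay":0,"az":0,"x":0,"y":35,"z":0,"hand":-0.3},{"ax":0,"ay":0,"az":0,"x":0,"y":30,"z":0,"hand":-0.3},{"ax":0,"ay":0,"az":0,"x":0,"y":15,"z":0,"hand":-0.3},{"ax":0,"ay":0,"az":0,"x":0,"y":0,"z":0,"hand":-0.3}]' | head -2
python3 - <<'E'
from h import *
from plant import read_camera
s,_=tool()
o=[]
for n in("top","side"):
    c=read_camera(n);np.savez(n+"1.npz",**c);p=project(c,[s["eef_pos"]])[0];x,y=[int(np.clip(round(t),a,b)) for t,a,b in zip(p,(90,90),(470,330))]
    o.append(cv2.resize(c["img"][y-90:y+90,x-90:x+90],(400,400),interpolation=cv2.INTER_CUBIC))
cv2.imwrite("pics/d1.png",cv2.convertScaleAbs(np.hstack(o)[:,:,::-1],alpha=1.3))
E
```

```text
time: 2.6
eef_pos: [0.7476, -0.1367, 0.2262]
time: 3.02
eef_pos: [0.7402, -0.1294, 0.1004]
t 3.02 tcp mm [ 740.2 -129.4  100.4] lane [[-106.7 -174.2]] F [-0.3 -0.1 -0.7] open 0.65
 tool x in lane axes [1.    0.003 0.005]
 tool y in lane axes [ 0.004  0.01  -1.   ]
 tool z in lane axes [-0.003  1.     0.01 ]
```

View pics/d1.png

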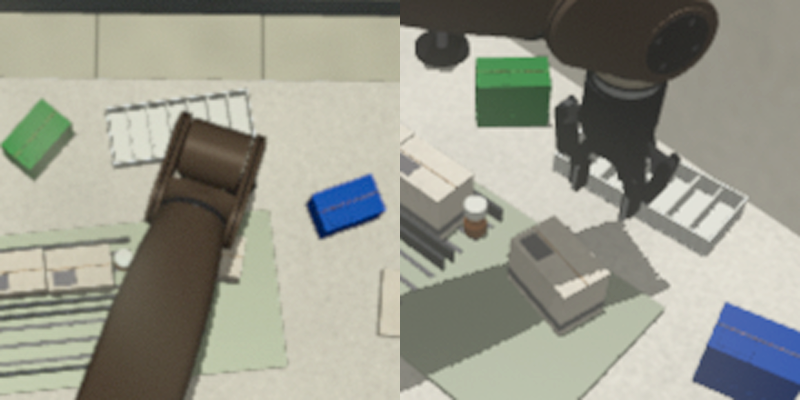

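```bash

python3 -m inch '[{"ax":0,"ay":0,"az":0,"x":-5,"y":15,"z":-2,"hand":-0.3},{"ax":0,"ay":0,"az":0,"x":-5,"y":15,"z":-2,"hand":-0.3},{"ax":0,"ay":0,"az":0,"x":-3,"y":15,"z":0,"hand":-0.3},{"ax":0,"ay":0,"az":0,"x":0,"y":12,"z":0,"hand":-0.3},{"ax":0,"ay":0,"az":0,"x":0,"y":0,"z":0,"hand":-0.3}]' | head -4
python3 -c "from h import *; tool()"
```

```text
time: 3.53
eef_pos: [0.7464, -0.1426, 0.0451]
tcp_rot: [-0.469, -0.526, 0.528, 0.474]
contact_force: [-0.5, 0.5, -0.6]
t 3.53 tcp mm [ 746.4 -142.6   45.1] lane [[-120.4 -179. ]] F [-0.5  0.5 -0.6] open 0.65
 tool x in lane axes [1.    0.002 0.003]
 tool y in lane axes [ 0.003  0.007 -1.   ]
 tool z in lane axes [-0.002  1.     0.007]
```

```bash

python3 -m inch '[{"ax":0,"ay":0,"az":0,"x":0,"y":2,"z":5,"hand":-0.3},{"ax":0,"ay":0,"az":0,"x":0,"y":0,"z":5,"hand":-0.3},{"ax":0,"ay":0,"az":0,"x":0,"y":0,"z":5,"hand":-0.3},{"ax":0,"ay":0,"az":0,"x":0,"y":0,"z":5,"hand":-0.3},{"ax":0,"ay":0,"az":0,"x":0,"y":0,"z":5,"hand":-0.3}]' | grep -v rot
python3 -m inch '[{"ax":0,"ay":0,"az":0,"x":0,"y":0,"z":4,"hand":-0.3},{"ax":0,"ay":0,"az":0,"x":0,"y":0,"z":4,"hand":-0.3},{"ax":0,"ay":0,"az":0,"x":0,"y":0,"z":4,"hand":-0.3},{"ax":0,"ay":0,"az":0,"x":0,"y":0,"z":4,"hand":-0.3},{"ax":0,"ay":0,"az":0,"x":0,"y":0,"z":4,"hand":-0.3}]' | grep -v rot
python3 -m inch '[{"ax":0,"ay":0,"az":0,"x":0,"y":0,"z":4,"hand":-0.3},{"ax":0,"ay":0,"az":0,"x":0,"y":0,"z":4,"hand":-0.3},{"ax":0,"ay":0,"az":0,"x":0,"y":0,"z":4,"hand":-0.3},{"ax":0,"ay":0,"az":0,"x":0,"y":0,"z":4,"hand":-0.3},{"ax":0,"ay":0,"az":0,"x":0,"y":0,"z":4,"hand":-0.3}]' | grep -v rot
python3 -m inch '[{"ax":0,"ay":0,"az":0,"x":0,"y":0,"z":4,"hand":-0.3},{"ax":0,"ay":0,"az":0,"x":0,"y":0,"z":4,"hand":-0.3},{"ax":0,"ay":0,"az":0,"x":0,"y":0,"z":4,"hand":-0.3},{"ax":0,"ay":0,"az":0,"x":0,"y":0,"z":4,"hand":-0.3},{"ax":0,"ay":0,"az":0,"x":0,"y":0,"z":0,"hand":-0.3}]' | grep -v rot
python3 - <<'E'
from h import *
from plant import read_camera
s,_=tool()
c=read_camera("side");np.savez("side2.npz",**c)
cv2.imwrite("pics/d2.png",cv2.convertScaleAbs(cv2.resize(c["img"][120:300,200:400],(660,594),interpolation=cv2.INTER_CUBIC)[:,:,::-1],alpha=1.3))
E
```

```text
time: 3.95
eef_pos: [0.7241, -0.1458, 0.0494]
contact_force: [0.5, -0.5, 0.6]
opening: 0.65
time: 4.37
eef_pos: [0.7046, -0.1479, 0.0489]
contact_force: [1.1, 0.8, 0.7]
opening: 0.653
time: 4.78
eef_pos: [0.6842, -0.1501, 0.0484]
contact_force: [1.6, 1.1, 0.9]
opening: 0.65
time: 5.2
eef_pos: [0.6677, -0.1522, 0.0482]
contact_force: [-0.3, -1.1, 1.1]
opening: 0.65
t 5.2 tcp mm [ 667.7 -152.2   48.2] lane [[-121.4  -99.6]] F [-0.3 -1.1  1.1] open 0.65
 tool x in lane axes [ 1.     0.003 -0.   ]
 tool y in lane axes [-0.     0.001 -1.   ]
 tool z in lane axes [-0.003  1.     0.001]
```

View pics/d2.png

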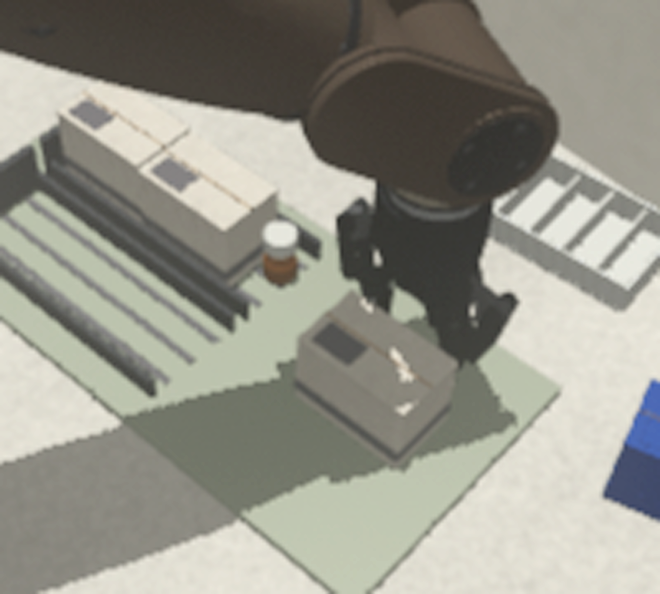

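Carton top corners in d2: about (298,345), (352,295), (456,373), (400,412). It now looks parallel to the lanes, and both fingers bear on it. I'll cast these onto z=0.08.

```bash
python3 - <<'E'
from h import *
np.set_printoptions(suppress=True,precision=1)
c=np.load("side2.npz")
p=np.array([(298,345),(352,295),(456,373),(400,412)])/3.3+[200,120]
P=lane(ray2plane(c,p,.08)*1000);print(P,P.mean(0))
# bottom corners left, near, right at z=.01
p=np.array([(296,388),(396,465),(450,415)])/3.3+[200,120];print(lane(ray2plane(c,p,.01)*1000))
E
```

```text
[[ -79.   -25.4]
 [ -77.5  -84.9]
 [-173.2  -80.5]
 [-165.4  -29.8]] [-123.8  -55.2]
[[ -70.5  -35.4]
 [-166.3  -34. ]
 [-168.4  -93.8]]
```

```bash

python3 -m inch '[{"ax":0,"ay":0,"az":0,"x":0,"y":2,"z":4,"hand":-0.3},{"ax":0,"ay":0,"az":0,"x":0,"y":2,"z":4,"hand":-0.3},{"ax":0,"ay":0,"az":0,"x":0,"y":0,"z":4,"hand":-0.3},{"ax":0,"ay":0,"az":0,"x":0,"y":0,"z":4,"hand":-0.3},{"ax":0,"ay":0,"az":0,"x":0,"y":0,"z":4,"hand":-0.3}]' | grep -v rot
python3 -m inch '[{"ax":0,"ay":0,"az":0,"x":0,"y":0,"z":4,"hand":-0.3},{"ax":0,"ay":0,"az":0,"x":0,"y":0,"z":4,"hand":-0.3},{"ax":0,"ay":0,"az":0,"x":0,"y":0,"z":4,"hand":-0.3},{"ax":0,"ay":0,"az":0,"x":0,"y":0,"z":4,"hand":-0.3},{"ax":0,"ay":0,"az":0,"x":0,"y":0,"z":4,"hand":-0.3}]' | grep -v rot
python3 -m inch '[{"ax":0,"ay":0,"az":0,"x":0,"y":0,"z":4,"hand":-0.3},{"ax":0,"ay":0,"az":0,"x":0,"y":0,"z":4,"hand":-0.3},{"ax":0,"ay":0,"az":0,"x":0,"y":0,"z":4,"hand":-0.3},{"ax":0,"ay":0,"az":0,"x":0,"y":0,"z":0,"hand":-0.3},{"ax":0,"ay":0,"az":0,"x":0,"y":0,"z":0,"hand":-0.3}]' | grep -v rot
python3 -c "from h import *; tool()"
```

```text
time: 5.67
eef_pos: [0.6526, -0.155, 0.0481]
contact_force: [6.1, 0.4, 7.4]
opening: 0.648
time: 6.08
eef_pos: [0.6327, -0.1574, 0.0481]
contact_force: [5.8, 0.6, 7.3]
opening: 0.651
time: 6.5
eef_pos: [0.6203, -0.1588, 0.048]
contact_force: [4.2, 0.2, 9.0]
opening: 0.65
t 6.5 tcp mm [ 620.3 -158.8   48. ] lane [[-122.9  -51.8]] F [4.2 0.2 9. ] open 0.65
 tool x in lane axes [ 1.     0.002 -0.004]
 tool y in lane axes [-0.004 -0.008 -1.   ]
 tool z in lane axes [-0.002  1.    -0.008]
```

An upward force of 9 N appeared after I commanded 4 mm down, so something is resting on something. I'll look before continuing.

```bash
python3 - <<'E'
from h import *
from plant import read_camera
c=read_camera("side");np.savez("side3.npz",**c)
s=__import__("plant").get_state();R=Ro.from_quat(s["tcp_rot"]).as_matrix()
for k in(0,11): print(k,project(c,[s["eef_pos"]+R@[0,k/1000,0]]),((project(c,[s["eef_pos"]+R@[0,k/1000,0]])-[235,150])*5))
cv2.imwrite("pics/d3.png",cv2.convertScaleAbs(cv2.resize(c["img"][150:270,235:375],(700,600),interpolation=cv2.INTER_CUBIC)[:,:,::-1],alpha=1.8,beta=10))
E
```

```text
0 [[311.61623306 236.47773592]] [[383.08116528 432.38867958]]
11 [[311.32952625 239.18400816]] [[381.64763124 445.92004081]]
```

View pics/d3.png

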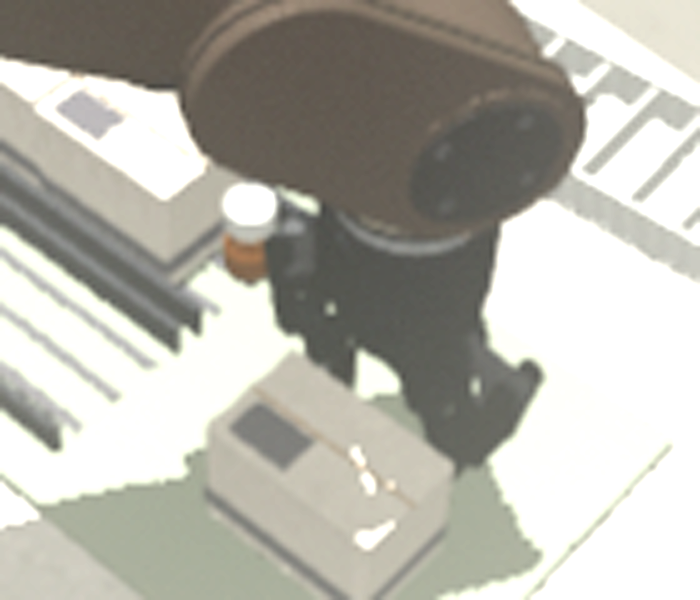

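```bash
python3 - <<'E'
from h import *
c=np.load("side3.npz")
for y in(-41,-52,-63):
  for z in(10,20,37,48,80):
    w=M+(-123-36)*u+y*v;print(y,z,((project(c,[[w[0]/1000,w[1]/1000,z/1000]])-[235,150])*5).round()[0])
E
python3 -m inch '[{"ax":0,"ay":0,"az":0,"x":0,"y":-4,"z":0,"hand":-0.3},{"ax":0,"ay":0,"az":0,"x":0,"y":0,"z":0,"hand":-0.3},{"ax":0,"ay":0,"az":0,"x":0,"y":0,"z":0,"hand":-0.3}]'
python3 -c "from h import *; tool()"
```

```text
-41 10 [422. 536.]
-41 20 [424. 524.]
-41 37 [427. 504.]
-41 48 [429. 491.]
-41 80 [436. 451.]
-52 10 [437. 522.]
-52 20 [439. 510.]
-52 37 [442. 490.]
-52 48 [444. 476.]
-52 80 [451. 436.]
-63 10 [451. 507.]
-63 20 [453. 495.]
-63 37 [457. 475.]
-63 48 [459. 462.]
-63 80 [467. 421.]
time: 6.8
eef_pos: [0.6167, -0.1577, 0.0481]
tcp_rot: [-0.471, -0.527, 0.527, 0.471]
contact_force: [0.7, -0.3, 4.0]
opening: 0.651
t 6.8 tcp mm [ 616.7 -157.7   48.1] lane [[-121.4  -48.4]] F [ 0.7 -0.3  4. ] open 0.65
 tool x in lane axes [ 1.     0.003 -0.   ]
 tool y in lane axes [-0.  0. -1.]
 tool z in lane axes [-0.003  1.     0.   ]
```

The fingertip projects at z≈37–48, so it is clear of the board. The gripper is probably resting on the carton's top edge, so I'll raise.

```bash

python3 -m inch '[{"ax":0,"ay":0,"az":0,"x":0,"y":-3,"z":0,"hand":-0.3},{"ax":0,"ay":0,"az":0,"x":0,"y":0,"z":0,"hand":-0.3}]'|grep -v rot
python3 -m inch '[{"ax":0,"ay":0,"az":0,"x":0,"y":-3,"z":0,"hand":-0.3},{"ax":0,"ay":0,"az":0,"x":0,"y":0,"z":0,"hand":-0.3}]'|grep -v rot
python3 -m inch '[{"ax":0,"ay":0,"az":0,"x":0,"y":-3,"z":0,"hand":-0.3},{"ax":0,"ay":0,"az":0,"x":0,"y":0,"z":0,"hand":-0.3},{"ax":0,"ay":0,"az":0,"x":0,"y":0,"z":0,"hand":-0.3}]'|grep -v rot
python3 -c "from h import *; tool()"
```

```text
time: 6.97
eef_pos: [0.6162, -0.1574, 0.0507]
contact_force: [0.3, 1.1, -0.4]
opening: 0.649
time: 7.13
eef_pos: [0.6166, -0.1575, 0.0542]
contact_force: [-0.2, 1.2, -0.1]
opening: 0.65
time: 7.38
eef_pos: [0.6169, -0.1577, 0.0575]
contact_force: [0.0, 0.2, 0.3]
opening: 0.648
t 7.38 tcp mm [ 616.9 -157.7   57.5] lane [[-121.4  -48.5]] F [0.  0.2 0.3] open 0.65
 tool x in lane axes [ 1.     0.003 -0.   ]
 tool y in lane axes [-0.  0. -1.]
 tool z in lane axes [-0.003  1.     0.   ]
```

```bash

python3 -m inch '[{"ax":0,"ay":0,"az":0,"x":0,"y":0,"z":-10,"hand":-0.3},{"ax":0,"ay":0,"az":0,"x":0,"y":0,"z":-20,"hand":-0.3},{"ax":0,"ay":0,"az":0,"x":0,"y":-20,"z":-10,"hand":-0.3},{"ax":0,"ay":0,"az":0,"x":0,"y":-35,"z":0,"hand":-0.3},{"ax":0,"ay":0,"az":0,"x":0,"y":-35,"z":0,"hand":-0.3}]'|grep -v rot
python3 -m inch '[{"ax":0,"ay":0,"az":0,"x":0,"y":-35,"z":0,"hand":-0.3},{"ax":0,"ay":0,"az":0,"x":-30,"y":0,"z":0,"hand":-0.3},{"ax":0,"ay":0,"az":0,"x":-30,"y":0,"z":0,"hand":-0.3},{"ax":0,"ay":0,"az":0,"x":-30,"y":0,"z":20,"hand":-0.3},{"ax":0,"ay":0,"az":0,"x":-10,"y":0,"z":30,"hand":-0.3}]'|grep -v rot
python3 -m inch '[{"ax":0,"ay":0.12,"az":0,"x":0,"y":0,"z":0,"hand":0.3},{"ax":0,"ay":0.12,"az":0,"x":0,"y":0,"z":0,"hand":0.3},{"ax":0,"ay":0.12,"az":0,"x":0,"y":0,"z":0,"hand":0.3},{"ax":0,"ay":0.12,"az":0,"x":0,"y":0,"z":0,"hand":0.3},{"ax":0,"ay":0.12,"az":0,"x":0,"y":0,"z":0,"hand":0.3}]'|grep -v rot
python3 -m inch '[{"ax":0,"ay":0.12,"az":0,"x":0,"y":0,"z":0,"hand":0.3},{"ax":0,"ay":0.12,"az":0,"x":0,"y":0,"z":0,"hand":0.3},{"ax":0,"ay":0.12,"az":0,"x":0,"y":0,"z":0,"hand":0.3},{"ax":0,"ay":0.12,"az":0,"x":0,"y":0,"z":0,"hand":0.3},{"ax":0,"ay":0.12,"az":0,"x":0,"y":0,"z":0,"hand":0.3}]'|grep -v rot
python3 -m inch '[{"ax":0,"ay":0.12,"az":0,"x":0,"y":0,"z":0,"hand":0.3},{"ax":0,"ay":0.12,"az":0,"x":0,"y":0,"z":0,"hand":0.3},{"ax":0,"ay":0.12,"az":0,"x":0,"y":0,"z":0,"hand":0.3},{"ax":0,"ay":0.01,"az":0,"x":0,"y":0,"z":0,"hand":0.3},{"ax":0,"ay":0,"az":0,"x":0,"y":0,"z":0,"hand":0.3}]'|grep -v rot
python3 - <<'E'
from h import *
from plant import read_camera
s,_=tool();print(s["qpos"].round(2))
c=read_camera("top");d=read_camera("side");np.savez("top4.npz",**c);np.savez("side4.npz",**d)
g=M-122*u-5*v
for n,k in(("top",c),("side",d)):
    x,w,t=carton(k,g,r=62,n=n);print(n,lane(x),w,t)
cv2.imwrite("pics/d4.png",cv2.convertScaleAbs(np.hstack([cv2.resize(c["img"][170:270,240:370],(390,300),interpolation=cv2.INTER_CUBIC),cv2.resize(d["img"][170:300,200:369],(390,300),interpolation=cv2.INTER_CUBIC)])[:,:,::-1],alpha=1.3))
E
```

```text
time: 7.8
eef_pos: [0.6566, -0.1526, 0.1462]
contact_force: [-0.2, 0.3, 0.7]
opening: 0.649
time: 8.22
eef_pos: [0.6197, -0.2617, 0.1829]
contact_force: [-0.9, -0.3, 0.1]
opening: 0.648
time: 8.63
eef_pos: [0.6185, -0.2583, 0.1823]
contact_force: [-0.4, -0.0, 0.5]
opening: 0.352
time: 9.05
eef_pos: [0.6186, -0.2581, 0.1823]
contact_force: [0.1, -0.1, 0.5]
opening: 0.35
time: 9.47
eef_pos: [0.6185, -0.2581, 0.1823]
contact_force: [0.2, 0.9, -0.1]
opening: 0.349
t 9.47 tcp mm [ 618.5 -258.1  182.3] lane [[-221.4  -39.3]] F [ 0.2  0.9 -0.1] open 0.35
 tool x in lane axes [ 0.006 -1.    -0.   ]
 tool y in lane axes [-0.  0. -1.]
 tool z in lane axes [ 1.     0.006 -0.   ]
[-0.55  0.33  1.64 -0.    1.18 -0.66]
top [[-109.90311497   -7.58349811]] (70.51316833496094, 57.94316864013672) -5.437361133098605
side [[-113.47588938   -6.8962578 ]] (80.57188415527344, 59.60594940185547) -0.5884129524230985
```

View pics/d4.png

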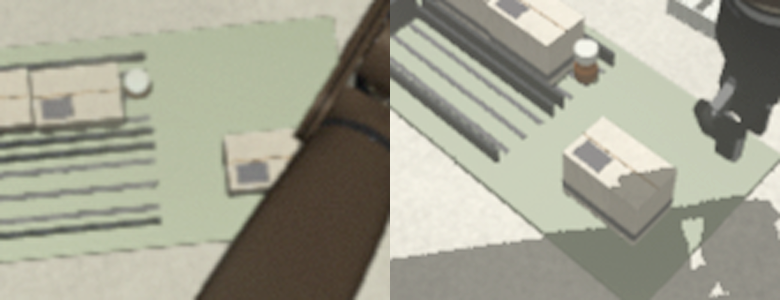

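The carton is upright and aligned, at y ≈ -7 mm (side fit -6.9, TCP estimate -7.5). Front edge is at about -75. I'll descend behind it and push slightly obliquely on the apron to take out the 7 mm before the mouth.

```bash

python3 -m inch '[{"ax":0,"ay":0,"az":0,"x":-16,"y":0,"z":0,"hand":0.3},{"ax":0,"ay":0,"az":0,"x":-16,"y":0,"z":0,"hand":0.3},{"ax":0,"ay":0,"az":0,"x":0,"y":30,"z":0,"hand":0.3},{"ax":0,"ay":0,"az":0,"x":0,"y":35,"z":0,"hand":0.3},{"ax":0,"ay":0,"az":0,"x":0,"y":35,"z":0,"hand":0.3}]'|grep -v rot
python3 -m inch '[{"ax":0,"ay":0,"az":0,"x":0,"y":16,"z":0,"hand":0.3},{"ax":0,"ay":0,"az":0,"x":0,"y":10,"z":5,"hand":0.3},{"ax":0,"ay":0,"az":0,"x":0,"y":0,"z":5,"hand":0.3},{"ax":0,"ay":0,"az":0,"x":0,"y":0,"z":5,"hand":0.3},{"ax":0,"ay":0,"az":0,"x":0,"y":0,"z":5,"hand":0.3}]'|grep -v rot
python3 -m inch '[{"ax":0,"ay":0,"az":0,"x":0,"y":0,"z":5,"hand":0.3},{"ax":0,"ay":0,"az":0,"x":0,"y":0,"z":4,"hand":0.3},{"ax":0,"ay":0,"az":0,"x":0,"y":0,"z":4,"hand":0.3},{"ax":0,"ay":0,"az":0,"x":0,"y":0,"z":4,"hand":0.3},{"ax":0,"ay":0,"az":0,"x":0,"y":0,"z":4,"hand":0.3}]'|grep -v rot
python3 -c "from h import *; tool()"
```

```text
time: 9.98
eef_pos: [0.5871, -0.2624, 0.083]
contact_force: [0.2, 0.0, 0.1]
opening: 0.352
time: 10.4
eef_pos: [0.5854, -0.2419, 0.0584]
contact_force: [-0.1, 0.0, -0.1]
opening: 0.353
time: 10.82
eef_pos: [0.5819, -0.2207, 0.0568]
contact_force: [0.2, 0.3, 0.0]
opening: 0.35
t 10.82 tcp mm [ 581.9 -220.7   56.8] lane [[-180.2   -6.9]] F [0.2 0.3 0. ] open 0.35
 tool x in lane axes [ 0.004 -1.     0.001]
 tool y in lane axes [-0.    -0.001 -1.   ]
 tool z in lane axes [ 1.     0.004 -0.   ]
```

```bash

python3 -m inch '[{"ax":0,"ay":0,"az":0,"x":0,"y":0,"z":4,"hand":0.3},{"ax":0,"ay":0,"az":0,"x":-0.5,"y":0,"z":4,"hand":0.3},{"ax":0,"ay":0,"az":0,"x":-0.5,"y":0,"z":4,"hand":0.3},{"ax":0,"ay":0,"az":0,"x":-0.5,"y":0,"z":4,"hand":0.3},{"ax":0,"ay":0,"az":0,"x":-0.5,"y":0,"z":4,"hand":0.3}]'|grep -v rot
python3 -m inch '[{"ax":0,"ay":0,"az":0,"x":-0.5,"y":0,"z":4,"hand":0.3},{"ax":0,"ay":0,"az":0,"x":-0.5,"y":0,"z":4,"hand":0.3},{"ax":0,"ay":0,"az":0,"x":-0.5,"y":0,"z":4,"hand":0.3},{"ax":0,"ay":0,"az":0,"x":-0.5,"y":0,"z":4,"hand":0.3},{"ax":0,"ay":0,"az":0,"x":-0.5,"y":0,"z":4,"hand":0.3}]'|grep -v rot
python3 -m inch '[{"ax":0,"ay":0,"az":0,"x":-0.5,"y":0,"z":4,"hand":0.3},{"ax":0,"ay":0,"az":0,"x":-0.5,"y":0,"z":4,"hand":0.3},{"ax":0,"ay":0,"az":0,"x":-0.5,"y":0,"z":4,"hand":0.3},{"ax":0,"ay":0,"az":0,"x":-0.5,"y":0,"z":4,"hand":0.3},{"ax":0,"ay":0,"az":0,"x":-0.5,"y":0,"z":2,"hand":0.3}]'|grep -v rot
python3 - <<'E'
from h import *
from plant import read_camera
s,_=tool()
c=read_camera("top");d=read_camera("side");np.savez("top5.npz",**c);np.savez("side5.npz",**d)
g=M-63*u
for n,k in(("top",c),("side",d)):
    x,w,t=carton(k,g,r=62,n=n);print(n,lane(x),w,t)
cv2.imwrite("pics/d5.png",cv2.convertScaleAbs(np.hstack([cv2.resize(c["img"][190:270,215:325],(400,291),interpolation=cv2.INTER_CUBIC),cv2.resize(d["img"][165:265,195:332],(400,291),interpolation=cv2.INTER_CUBIC)])[:,:,::-1],alpha=1.3))
E
```

```text
time: 11.23
eef_pos: [0.5777, -0.2014, 0.0567]
contact_force: [0.3, -2.5, 1.6]
opening: 0.348
time: 11.65
eef_pos: [0.5729, -0.1816, 0.0566]
contact_force: [1.7, -2.7, 3.1]
opening: 0.349
time: 12.07
eef_pos: [0.568, -0.1634, 0.0561]
contact_force: [0.7, -2.1, 1.1]
opening: 0.352
t 12.07 tcp mm [ 568.  -163.4   56.1] lane [[-121.8    0.7]] F [ 0.7 -2.1  1.1] open 0.35
 tool x in lane axes [ 0.004 -1.    -0.   ]
 tool y in lane axes [ 0.001  0.    -1.   ]
 tool z in lane axes [1.    0.004 0.001]
top [[-3.67761001e+01 -1.29993255e-02]] (54.71442413330078, 35.17684555053711) 84.39197813272477
side [[-34.08883379  -1.04663384]] (58.68505096435547, 52.53133773803711) 55.68309860229493
```

View pics/d5.png

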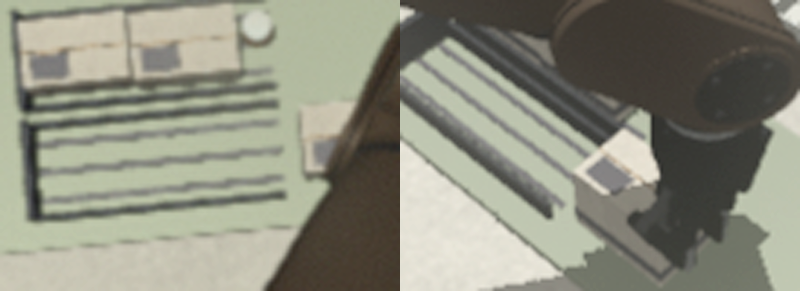

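```bash
python3 - <<'E'
from h import *
np.set_printoptions(suppress=True,precision=1)
c=np.load("top5.npz");d=np.load("side5.npz");k=400/110
P=lane(ray2plane(c,np.array([(299,103),(306,174)])/k+[215,190],.08)*1000);print("front edge top",P,P.mean(0))
# subpixel front-edge: white mask pixels' extents along rows
img=c["img"];w=((img[...,0].astype(int)-img[...,1]>=3)&(img.max(2)>105));ys,xs=np.nonzero(w[210:245,292:307]);Q=lane(ray2plane(c,np.c_[xs+292,ys+210],.08)*1000);q=Q[(abs(Q[:,1])<45)&(Q[:,0]<-8)];print("mask y range",q[:,1].min(),q[:,1].max(),q[:,0].max())
print("rail mouths",lane(ray2plane(c,np.array([(278,103),(285,195)])/k+[215,190],.03)*1000))
P=lane(ray2plane(d,np.array([(175,180),(230,128)])/(400/137)+[195,165],.08)*1000);print("side front",P)
E
```

```text
front edge top [[-19.7 -31.3]
 [-19.7  31.7]] [-19.7   0.2]
mask y range -28.257725132489792 27.01089675253895 -18.789775110360875
rail mouths [[ -2.2 -39.8]
 [ -0.4  44. ]]
side front [[-24.3  33.7]
 [-19.7 -33.5]]
```

Carton centred to within about 1 mm (front edge y -31..+32, rails centred about +1) and square. Pushing straight on.

```bash

python3 -m inch '[{"ax":0,"ay":0,"az":0,"x":0,"y":0,"z":4,"hand":0.3},{"ax":0,"ay":0,"az":0,"x":0,"y":0,"z":5,"hand":0.3},{"ax":0,"ay":0,"az":0,"x":0,"y":0,"z":5,"hand":0.3},{"ax":0,"ay":0,"az":0,"x":0,"y":0,"z":5,"hand":0.3},{"ax":0,"ay":0,"az":0,"x":0,"y":0,"z":5,"hand":0.3}]'|grep -v rot
python3 -m inch '[{"ax":0,"ay":0,"az":0,"x":0,"y":0,"z":5,"hand":0.3},{"ax":0,"ay":0,"az":0,"x":0,"y":0,"z":5,"hand":0.3},{"ax":0,"ay":0,"az":0,"x":0,"y":0,"z":5,"hand":0.3},{"ax":0,"ay":0,"az":0,"x":0,"y":0,"z":5,"hand":0.3},{"ax":0,"ay":0,"az":0,"x":0,"y":0,"z":5,"hand":0.3}]'|grep -v rot
python3 -m inch '[{"ax":0,"ay":0,"az":0,"x":0,"y":0,"z":5,"hand":0.3},{"ax":0,"ay":0,"az":0,"x":0,"y":0,"z":5,"hand":0.3},{"ax":0,"ay":0,"az":0,"x":0,"y":0,"z":5,"hand":0.3},{"ax":0,"ay":0,"az":0,"x":0,"y":0,"z":5,"hand":0.3},{"ax":0,"ay":0,"az":0,"x":0,"y":0,"z":5,"hand":0.3}]'|grep -v rot
python3 - <<'E'
from h import *
from plant import read_camera
np.set_printoptions(suppress=True,precision=1)
s,_=tool()
c=read_camera("top");np.savez("top6.npz",**c)
img=c["img"];w=((img[...,0].astype(int)-img[...,1]>=3)&(img.max(2)>105));ys,xs=np.nonzero(w);Q=lane(ray2plane(c,np.c_[xs,ys],.08)*1000)
q=Q[(abs(Q[:,1])<40)&(Q[:,0]<100)&(Q[:,0]>-60)];print(len(q),"y",q[:,1].min(),q[:,1].max(),"x",q[:,0].min(),q[:,0].max())
for a in(1,15,30): r=q[(q[:,0]<q[:,0].max()-a)&(q[:,0]>q[:,0].max()-a-12)];print(a,r[:,1].min(),r[:,1].max())
E
```

```text
time: 12.58
eef_pos: [0.565, -0.1394, 0.0558]
contact_force: [-0.1, -1.2, 0.0]
opening: 0.353
time: 13.0
eef_pos: [0.5627, -0.1149, 0.0563]
contact_force: [0.2, -0.4, -0.3]
opening: 0.351
time: 13.42
eef_pos: [0.5599, -0.0901, 0.0563]
contact_force: [0.0, -1.1, 0.2]
opening: 0.347
t 13.42 tcp mm [559.9 -90.1  56.3] lane [[-48.1   0.8]] F [ 0.  -1.1  0.2] open 0.35
 tool x in lane axes [ 0. -1.  0.]
 tool y in lane axes [-0. -0. -1.]
 tool z in lane axes [ 1.  0. -0.]
132 y -30.825310297308725 28.724670449904902 x 13.407702959887414 54.59022547053376
1 -29.437222478942054 28.724670449904902
15 -30.825310297308725 1.2296186842079673
30 -29.912361316743855 -13.562027543197985
```

```bash

for i in 1; do
python3 -m inch '[{"ax":0,"ay":0,"az":0,"x":0,"y":0,"z":5,"hand":0.3},{"ax":0,"ay":0,"az":0,"x":0,"y":0,"z":5,"hand":0.3},{"ax":0,"ay":0,"az":0,"x":0,"y":0,"z":5,"hand":0.3},{"ax":0,"ay":0,"az":0,"x":0,"y":0,"z":5,"hand":0.3},{"ax":0,"ay":0,"az":0,"x":0,"y":0,"z":5,"hand":0.3}]'|grep -v rot
python3 -m inch '[{"ax":0,"ay":0,"az":0,"x":0,"y":0,"z":5,"hand":0.3},{"ax":0,"ay":0,"az":0,"x":0,"y":0,"z":5,"hand":0.3},{"ax":0,"ay":0,"az":0,"x":0,"y":0,"z":5,"hand":0.3},{"ax":0,"ay":0,"az":0,"x":0,"y":0,"z":5,"hand":0.3},{"ax":0,"ay":0,"az":0,"x":0,"y":0,"z":5,"hand":0.3}]'|grep -v rot
python3 -m inch '[{"ax":0,"ay":0,"az":0,"x":0,"y":0,"z":5,"hand":0.3},{"ax":0,"ay":0,"az":0,"x":0,"y":0,"z":5,"hand":0.3},{"ax":0,"ay":0,"az":0,"x":0,"y":0,"z":5,"hand":0.3},{"ax":0,"ay":0,"az":0,"x":0,"y":0,"z":5,"hand":0.3},{"ax":0,"ay":0,"az":0,"x":0,"y":0,"z":5,"hand":0.3}]'|grep -v rot
python3 -m inch '[{"ax":0,"ay":0,"az":0,"x":0,"y":0,"z":5,"hand":0.3},{"ax":0,"ay":0,"az":0,"x":0,"y":0,"z":5,"hand":0.3},{"ax":0,"ay":0,"az":0,"x":0,"y":0,"z":5,"hand":0.3},{"ax":0,"ay":0,"az":0,"x":0,"y":0,"z":5,"hand":0.3},{"ax":0,"ay":0,"az":0,"x":0,"y":0,"z":5,"hand":0.3}]'|grep -v rot
python3 -m inch '[{"ax":0,"ay":0,"az":0,"x":0,"y":0,"z":5,"hand":0.3},{"ax":0,"ay":0,"az":0,"x":0,"y":0,"z":5,"hand":0.3},{"ax":0,"ay":0,"az":0,"x":0,"y":0,"z":5,"hand":0.3},{"ax":0,"ay":0,"az":0,"x":0,"y":0,"z":5,"hand":0.3},{"ax":0,"ay":0,"az":0,"x":0,"y":0,"z":5,"hand":0.3}]'|grep -v rot
done
python3 - <<'E'
from h import *
from plant import read_camera
np.set_printoptions(suppress=True,precision=1)
s,_=tool()
c=read_camera("top");np.savez("top7.npz",**c)
img=c["img"];w=((img[...,0].astype(int)-img[...,1]>=3)&(img.max(2)>105));ys,xs=np.nonzero(w);Q=lane(ray2plane(c,np.c_[xs,ys],.08)*1000)
q=Q[(abs(Q[:,1])<40)&(Q[:,0]<235)&(Q[:,0]>60)];print(len(q),"y",q[:,1].min(),q[:,1].max(),"x",q[:,0].min(),q[:,0].max())
for a in(1,15,30,45): r=q[(q[:,0]<q[:,0].max()-a)&(q[:,0]>q[:,0].max()-a-12)];print(a,r[:,1].min(),r[:,1].max())
E
```

```text
time: 13.88
eef_pos: [0.5572, -0.0653, 0.0563]
contact_force: [0.4, -1.6, -0.5]
opening: 0.348
time: 14.3
eef_pos: [0.5544, -0.0404, 0.0563]
contact_force: [0.3, -1.3, -0.4]
opening: 0.349
time: 14.72
eef_pos: [0.5516, -0.0156, 0.0563]
contact_force: [-0.3, -1.2, 1.1]
opening: 0.349
time: 15.13
eef_pos: [0.5488, 0.0093, 0.0563]
contact_force: [-0.0, -1.5, 0.6]
opening: 0.353
time: 15.55
eef_pos: [0.546, 0.0341, 0.0563]
contact_force: [-0.5, -1.1, -0.8]
opening: 0.349
t 15.55 tcp mm [546.   34.1  56.3] lane [[76.9  1.3]] F [-0.5 -1.1 -0.8] open 0.35
 tool x in lane axes [ 0. -1. -0.]
 tool y in lane axes [-0.  0. -1.]
 tool z in lane axes [ 1.  0. -0.]
87 y -30.446117412949167 26.82330968213966 x 154.79705222109848 179.72922883602345
1 -28.145377952018997 26.82330968213966
15 -30.446117412949167 -1.2870161699858194Traceback (most recent call last):
  File "<stdin>", line 8, in <module>
    return umr_minimum(a, axis, None, out, keepdims, initial, where)
ValueError: zero-size array to reduction operation minimum which has no identity
```

```bash

python3 -m inch '[{"ax":0,"ay":0,"az":0,"x":0,"y":0,"z":5,"hand":0.3},{"ax":0,"ay":0,"az":0,"x":0,"y":0,"z":5,"hand":0.3},{"ax":0,"ay":0,"az":0,"x":0,"y":0,"z":5,"hand":0.3},{"ax":0,"ay":0,"az":0,"x":0,"y":0,"z":5,"hand":0.3},{"ax":0,"ay":0,"az":0,"x":0,"y":0,"z":5,"hand":0.3}]'|grep -v rot
python3 -m inch '[{"ax":0,"ay":0,"az":0,"x":0,"y":0,"z":3,"hand":0.3},{"ax":0,"ay":0,"az":0,"x":0,"y":0,"z":2,"hand":0.3},{"ax":0,"ay":0,"az":0,"x":0,"y":0,"z":2,"hand":0.3},{"ax":0,"ay":0,"az":0,"x":0,"y":0,"z":2,"hand":0.3},{"ax":0,"ay":0,"az":0,"x":0,"y":0,"z":2,"hand":0.3}]'|grep -v rot
python3 -m inch '[{"ax":0,"ay":0,"az":0,"x":0,"y":0,"z":1.5,"hand":0.3},{"ax":0,"ay":0,"az":0,"x":0,"y":0,"z":1.5,"hand":0.3},{"ax":0,"ay":0,"az":0,"x":0,"y":0,"z":1.5,"hand":0.3}]'|grep -v rot
python3 -c "from h import *; tool()"
```

```text
time: 16.02
eef_pos: [0.5432, 0.0589, 0.0563]
contact_force: [0.4, -1.5, 0.4]
opening: 0.351
time: 16.43
eef_pos: [0.542, 0.0695, 0.0563]
contact_force: [0.0, -0.4, -0.3]
opening: 0.348
time: 16.68
eef_pos: [0.5415, 0.0739, 0.0563]
contact_force: [-0.2, -1.7, 0.2]
opening: 0.35
t 16.68 tcp mm [541.5  73.9  56.3] lane [[117.    1.4]] F [-0.2 -1.7  0.2] open 0.35
 tool x in lane axes [ 0.004 -1.     0.   ]
 tool y in lane axes [ 0. -0. -1.]
 tool z in lane axes [1.    0.004 0.   ]
```

Expected contact is at tcp x ≈ 119–123. I'll creep in 1 mm rows and stop when the force rises.

```bash

python3 -m inch '[{"ax":0,"ay":0,"az":0,"x":0,"y":0,"z":1,"hand":0.3},{"ax":0,"ay":0,"az":0,"x":0,"y":0,"z":1,"hand":0.3},{"ax":0,"ay":0,"az":0,"x":0,"y":0,"z":0,"hand":0.3}]'|grep -E 'eef|force'
python3 -m inch '[{"ax":0,"ay":0,"az":0,"x":0,"y":0,"z":1,"hand":0.3},{"ax":0,"ay":0,"az":0,"x":0,"y":0,"z":1,"hand":0.3},{"ax":0,"ay":0,"az":0,"x":0,"y":0,"z":0,"hand":0.3}]'|grep -E 'eef|force'
```

```text
eef_pos: [0.5412, 0.0761, 0.0563]
contact_force: [0.6, -0.4, -0.1]
eef_pos: [0.5412, 0.0772, 0.0564]
contact_force: [0.5, -5.2, -0.5]
```

```bash

python3 -m inch '[{"ax":0,"ay":0,"az":0,"x":0,"y":0,"z":1,"hand":0.3},{"ax":0,"ay":0,"az":0,"x":0,"y":0,"z":1,"hand":0.3},{"ax":0,"ay":0,"az":0,"x":0,"y":0,"z":0,"hand":0.3}]'|grep -E 'eef|force'
```

```text
eef_pos: [0.5413, 0.0772, 0.0568]
contact_force: [-0.5, -11.5, 1.2]
```

Force rose to 11.5 N and the TCP stalled: the carton is seated. I'll back off along the lane, rise, move clear and check.

```bash

python3 -m inch '[{"ax":0,"ay":0,"az":0,"x":0,"y":0,"z":-4,"hand":0.3},{"ax":0,"ay":0,"az":0,"x":0,"y":0,"z":-8,"hand":0.3},{"ax":0,"ay":0,"az":0,"x":0,"y":0,"z":-20,"hand":0.3},{"ax":0,"ay":0,"az":0,"x":0,"y":0,"z":-20,"hand":0.3},{"ax":0,"ay":0,"az":0,"x":0,"y":-25,"z":-15,"hand":0.3}]'|grep -E 'eef|force'
python3 -m inch '[{"ax":0,"ay":0,"az":0,"x":0,"y":-35,"z":0,"hand":0.3},{"ax":0,"ay":0,"az":0,"x":0,"y":-35,"z":0,"hand":0.3},{"ax":0,"ay":0,"az":0,"x":0,"y":-35,"z":0,"hand":0.3},{"ax":0,"ay":0,"az":0,"x":0,"y":0,"z":-38,"hand":0.3},{"ax":0,"ay":0,"az":0,"x":0,"y":0,"z":-38,"hand":0.3}]'|grep -E 'eef|force'
python3 -m inch '[{"ax":0,"ay":0,"az":0,"x":0,"y":0,"z":-38,"hand":0.3},{"ax":0,"ay":0,"az":0,"x":0,"y":0,"z":-38,"hand":0.3},{"ax":0,"ay":0,"az":0,"x":0,"y":0,"z":-38,"hand":0.3},{"ax":0,"ay":0,"az":0,"x":0,"y":0,"z":-38,"hand":0.3},{"ax":0,"ay":0,"az":0,"x":0,"y":0,"z":-38,"hand":0.3}]'|grep -E 'eef|force'
python3 -m inch '[{"ax":0,"ay":0,"az":0,"x":0,"y":0,"z":-30,"hand":0.3},{"ax":0,"ay":0,"az":0,"x":0,"y":0,"z":-15,"hand":0.3},{"ax":0,"ay":0,"az":0,"x":0,"y":0,"z":0,"hand":0.3},{"ax":0,"ay":0,"az":0,"x":0,"y":0,"z":0,"hand":0.3},{"ax":0,"ay":0,"az":0,"x":0,"y":0,"z":0,"hand":0.3}]'|grep -E 'time|eef|force'
python3 - <<'E'
from h import *
from plant import read_camera
np.set_printoptions(suppress=True,precision=1)
tool()
c=read_camera("top");d=read_camera("side")
for n,k in(("top",c),("side",d)):
    x,w,t=carton(k,M+177.5*u,r=56,n=n);print(n,lane(x),w,t)
    z=M+177.5*u-100*v;x,w,t=carton(k,z,r=56,n=n);print(n,"stock_a",lane(x),w,t)
cv2.imwrite("pics/e1.png",cv2.convertScaleAbs(np.hstack([cv2.resize(c["img"][165:265,200:332],(400,303),interpolation=cv2.INTER_CUBIC),cv2.resize(d["img"][130:260,160:331],(400,303),interpolation=cv2.INTER_CUBIC)])[:,:,::-1],alpha=1.3))
E
```

```text
eef_pos: [0.5445, 0.013, 0.0767]
contact_force: [-0.0, -1.3, 0.1]
eef_pos: [0.5588, -0.0619, 0.1903]
contact_force: [0.3, 0.6, -0.8]
eef_pos: [0.578, -0.2526, 0.1861]
contact_force: [0.5, 0.8, 0.8]
time: 19.1
eef_pos: [0.583, -0.2942, 0.1859]
contact_force: [-0.4, 1.3, 0.2]
t 19.1 tcp mm [ 583.  -294.2  185.9] lane [[-253.5   -0.1]] F [-0.4  1.3  0.2] open 0.35
 tool x in lane axes [ 0. -1. -0.]
 tool y in lane axes [ 0.  0. -1.]
 tool z in lane axes [1. 0. 0.]
top [[176.2  -0.8]] (94.05298614501953, 58.49602508544922) 0.30442123413085653
top stock_a [[ 173.8 -100. ]] (97.1569595336914, 58.51764678955078) 0.3058207511901827
side [[190.2  -1.3]] (124.57011413574219, 85.62886810302734) -16.70145721435547
side stock_a [[152.6 -83.5]] (84.0335464477539, 62.189918518066406) 29.24440460205078
```

View pics/e1.png

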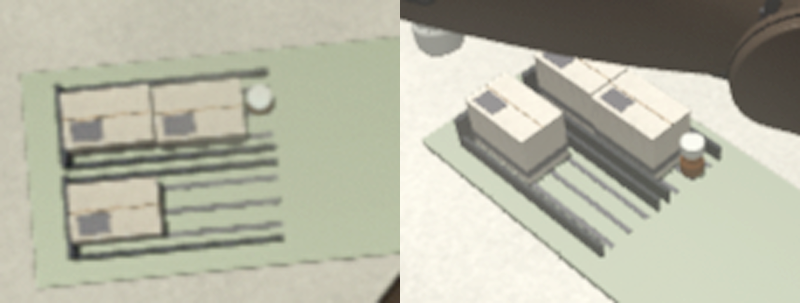

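The picture shows the carton upright against the end stop (top crop 65–162, 180–240), level with stock_a. It fits at (176, -1), 0.3°, against an ideal of (177.5, 0). Stock and vial are in place, and the arm is well clear.

```bash
python3 -c "from plant import *; print(sign_off())"
```

```text
the job is handed in; nothing more can be done
None
```

The carton is home in the empty lane (the near one, board y = +50), and I have handed the job in at about 19 s of the 72 s allowed.

**What I did:**
- I squared the carton with both fingertips on its far long side and pushed it across the apron to the lane line.
- I then pushed it from behind with the fingers 30 mm apart. That push was slightly oblique on the apron to take out 7 mm of offset, then straight down the lane to the stop.
- At the stop the TCP stalled and the force rose to about 11.5 N, after which I backed off and rose clear.

**Last checks:**
- **Position:** the top camera puts the carton at lane (176, −1) mm, turned 0.3°. Fully home is (177.5, 0). It is upright and level with stock_a.
- **Rails:** gaps of about 8–10 mm each side at the final position; I saw no sign of rail contact.
- **Surroundings:** the stock cartons and vial look unmoved, and the gripper is about 0.3 m from the carton. I did not check the bottles, jar and other things on the table again; no move went near them.

**What failed or disagreed:**
- **Pressing on the carton:** during the sideways push I lowered the tool 4 mm and the wrist then read up to 9 N upward. The gripper was probably resting on the carton's top edge. I raised it straight away, and the carton stayed upright.
- **Side camera:** its automatic fit of the carton's top face was unreliable, including at the end, because the mask leaked. The final figures therefore rest on the top camera, and the side picture agrees only by eye.

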